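# Unlock the spice carousel and hold the dotted jar at the front

### The arm

A 6-joint arm with a two-finger parallel gripper is mounted at the origin on a cart in front of the work surface, level with it; the furniture and walls round the work are solid. World frame = base frame: x ahead of the robot, y to its left, z up, the work surface at z = 0. Lengths are in m, angles in degrees, forces in N, time in s.
With the tool pointing down it reaches from about 0.425 to 0.925 m from the base axis. Payload 12.5 kg.
Tool frame: the origin (TCP) lies at the very end of the fingers, on their centre line; the grasp point (between the pads) lies 19 mm behind it; z points along the fingers, y is the direction in which the jaws open and shut (so a half turn about z gives the same grasp; the last joint's range is limited). The gripper opens to 85 mm and grips with 20 to 120 N. Pads are 22 mm wide; open, the fingers measure 114 mm over their backs; the gripper's body (76 mm by 85 mm) begins 54 mm behind the grasp point. The pads swing forward as they close: fully open they stand 13 mm farther back than shut.
Start: joints at [62.991, 28.126, 89.318, -0, 62.55, -6.05], TCP at [0.224, 0.584, 0.231] pointing down, gripper open.
Joint ranges: [-177.58, 177.58], [-47.91, 125.51], [2.72, 160], [-65.01, 245.01], [3.68, 167.84], [-153.87, 153.87]. Speed limits (degrees/s): [127.2, 127.2, 159.86, 180, 180, 180].

### API

Orientations are given as a 3x3 rotation matrix whose columns are the frame's x, y, z axes.
In Python, from cell import * gives the robot as it stands. The module is installed in compiled form; this text tells all that it offers.
- The arm moves only by the tool arm_command, never from a script. Its argument "motion" is a list of rows, each an object of numbers: "x", "y", "z": the shift along the world's x, y, z in cm; "rx", "ry", "rz": the turn, a rotation vector about the world's x, y, z in rad. A call has 1 to 5 rows; each row shifts and turns the commanded pose from where the row before left it; what a row does not reach is not made up. A row lasts 1/8 s, in which the tool goes at most 62.5 mm and 10.7 degrees, less where a joint would pass 70% of its speed; a pose out of reach is approached as far as the arm can. A call with a gripper value outside its range is refused whole. "grip" is the opening, from 0 (shut) to 1 (fully open), set as the call begins (left out, the last holds). The fingers move at their own pace and stop on an object; "squeeze" is the grip in N (left out, the last holds). Time passes only in rows, so rows that do not move let the fingers close. It gives the time, the measured TCP pose, the force and the opening at its end, in the units of the state.
- observe(): the state, without advancing time (a new reading comes with each control period).
- camera(name): name is "scene" or "top"; returns the picture (400x640x3 uint8, red, green, blue); there is no depth.
- camera_model(name): a dict with "fx", "fy", "cx", "cy" (pixels), "xyz" and "rotation" of the camera in the world. Camera axes: x right, y down, z forward; pixel columns grow to the right and rows downward; lengths in m; the calibration is good to about 2 mm. A picture is of the moment at which its call begins. camera_model takes no time and is no camera call.
- job_done(): hands the job in, once; it reports no verdict.
The state is a dict: "time_s": time; "joint_positions": joint angles; "joint_vel": joint speeds; "tau": joint torques, N m; "ee_pos": TCP position; "orientation": TCP orientation; "ft_force": force on the tool from outside, world axes, zero at the start; "wrist_torque": the same for the moment, N m; "finger_gap": opening from 0.0 (shut) to 1.0 (fully open).
Only numpy, scipy, OpenCV 4.12 (cv2) and the standard library are available. Lean on these libraries where they do the work, as an engineer would, in place of code of your own. Each camera call takes 0.05 s, during which the arm holds its last target. There are 200 camera calls.

### The job

The spice carousel still has its transit lock in: turn the red lock knob on its top counterclockwise to the stop, lift it out and lay it in the steel dish. Then take the carousel by its black six-sided hub, turn it until the jar with the yellow dot on its lid stands at the red front mark of the foot, and finish while still holding the hub, keeping the turntable still so that the cook can take the jar. Leave the jars standing in their cups and leave everything else where it is.

Things in the scene. Friction and masses are not known exactly. Their poses are not given: they have to be found in the camera images.
- carousel: stationary part of the spice carousel, fixed to the worktop: dark round steel foot 270 mm across, centre post, and on top a steel cap 53 mm across whose top is 202 mm above the worktop. Origin on the worktop at the turning axis; z up; -x points to the carousel's front, where a red wedge is let into the foot's rim
- lock_axis (a point): fixed point at the top of the cap (202 mm up) on the lock knob's axis, 14 mm in front of the turning axis; axes as the carousel. The slot in the cap, through which the knob's cross bar lifts out, runs 30 degrees counterclockwise (seen from above) from the x axis; a stop blocks the bar about 8 degrees past the slot
- turntable: wooden turntable, 238 mm across, top 28 mm up, with column and hub; runs freely without end stops on the carousel's axis (drag 0.02 Nm). Origin on the axis at worktop height; its axes are the carousel's at the start. Six steel cups 60 degrees apart, 85 mm from the axis, 14 mm high; at the start the front one is empty, five hold jars. Locked, it rocks about 6 degrees either way
- hub_grip (a point): middle of the black six-sided hand grip (hub) on the turntable's column, on the axis, 158 mm above the worktop; turns with the turntable, same axes. The hub is 60 mm across flats, 69 mm across corners, 144 to 172 mm up; above it a disc 51 mm across up to 183 mm, then the stationary cap. The flats' outward normals point 30, 90, 150, 210, 270, 330 degrees from its x axis
- front_cup (a point): centre of the floor of the turntable's empty cup, which is at the front at the start; turns with the turntable
- lock_knob: red lock knob, 200 g: wing grip 34 x 10 x 25 mm (long along its x) on a collar 26 mm across; below, a steel pin 9 mm thick, 28 mm long, with a cross bar 21 x 6 mm along x, 10 mm under the collar. Origin on its axis at the collar's underside, z up; wing 4 to 29 mm above it. At the start the collar lies on the cap, the wing 26 to 36 degrees clockwise of the carousel's x axis
- knob_grip (a point): point on the knob's axis 18 mm above its origin, where to grip the wing across its 10 mm width. The knob turns about 60 degrees counterclockwise until the cross bar lies along the slot (within 10 degrees either way), then lifts straight out; raised 30 mm it is clear of the cap
- dot_jar: the wanted spice jar, 46 mm across and 106 mm tall with a green lid; a round yellow sticker 32 mm across on the lid's top marks it. Origin at the centre of its underside, z up. Stands loose in one of the five cups that are not at the front, a different one each time; top 134 mm above the worktop
- front_place (a point): fixed point at the carousel's front, 85 mm in front of the turning axis and 28 mm up: where the underside of the dotted jar shall stand
- jar_a: another spice jar, same size and origin, in a cup; its green lid bears a cream label and no yellow dot
- jar_b: another spice jar, same size and origin, in a cup; its green lid bears a cream label and no yellow dot
- jar_c: another spice jar, same size and origin, in a cup; its green lid bears a cream label and no yellow dot
- jar_d: another spice jar, same size and origin, in a cup; its green lid bears a cream label and no yellow dot
- dish: shallow round steel dish, 140 mm across, 22 mm high, inner floor 5 mm up, fixed to the worktop, left of the carousel. Origin under its centre, on the worktop
- churn_salt: bystander: steel churn-shaped shaker, 62 mm across, 113 mm tall, behind the carousel to the left; origin under its centre
- churn_pepper: bystander: steel churn-shaped shaker, 64 mm across, 116 mm tall, behind the carousel; origin under its centre
- measure: bystander: steel measuring cup with a strap handle, 79 mm tall, right of the carousel; origin under it
- steel_tin: bystander: food tin 76 mm across, 110 mm tall, at the far left; origin under its centre
- tin_b: bystander: low food tin 75 mm across, 58 mm tall, at the far left; origin under its centre
Not all that is in view belongs to the job. What is shaped like the jar_b but pink is not meant.

How it is judged (in metres and radians):
On the way, in this order (a step that is already met when the one before it is completed fails the run):
1. the lock knob is lifted out of the cap while the turntable stays where it was (z of lock_knob in the frame of carousel above 0.232 m and horizontal distance between front_cup and front_place below 0.025 m), for 0.1 s.
2. the lock knob lies in the dish, released (horizontal distance between lock_knob and dish below 0.065 m and height (world z) of lock_knob below 0.05 m and contact force between lock_knob and dish above 0.1 N and contact force between each of the arm, the fingers and lock_knob below 0.05 N), for 0.2 s.
At the end, for the whole second after the job is handed in: the jar with the yellow dot stands upright in its cup with its axis within 12 mm of the front place; the fingers hold the hub (more than 3 N, gripping within 40 mm of its middle) and the turntable does not turn (under 0.05 rad/s); the lock knob lies in the dish; all jars stand upright in their cups (horizontal distance between dot_jar and front_place below 0.012 m and z of dot_jar in the frame of front_place below 0.006 m and contact force between the fingers and turntable above 3 N and distance between the grasp point and hub_grip below 0.04 m and angular speed of turntable below 0.05 rad/s and horizontal distance between lock_knob and dish below 0.065 m and height (world z) of lock_knob below 0.05 m and angle between each of dot_jar, jar_a, jar_b, jar_c, jar_d's own z axis and vertical below 0.12 rad); the arm keeps its last pose, push and grip.
It fails at once if a jar is tipped over or lifted out of its cup (angle between any of dot_jar, jar_a, jar_b, jar_c, jar_d's own z axis and vertical above 0.35 rad or height (world z) of any of dot_jar, jar_a, jar_b, jar_c, jar_d above 0.042 m).
It fails at once if a bystander is shoved or knocked over (distance of any of churn_salt, churn_pepper, measure, steel_tin, tin_b from where it was at the start of the episode above 0.03 m).
It also fails if it takes over 72 s, if anything falls off the work surface, if the arm or the gripper's body presses on something with over 40 N, if the wrist force passes 120 N, or if a joint passes its speed limit or range.

## Working session

There is one attempt and no reset: what is moved stays moved. The work goes in short steps, Python scripts to look and compute and a tool call to move; the robot and the scene stay as the last step left them, time stands still between calls to the robot, and variables do not carry over. Pictures are saved under pics/ and viewed, about 8 in all and at most 12, crops included, and the job is handed in when it is done.

Besides the shell and the picture viewer there is one more tool, called after "Call:" by a JSON object that holds its "op" and its "data", one argument or row to a line. arm_command: Moves the arm, as the interface text tells. Its arguments: {"type":"object","properties":{"motion":{"type":"array"},"grip":{"type":"number"},"squeeze":{"type":"number"}},"required":["motion"]}

```bash
mkdir -p pics
cat > h.py <<'E'
from cell import *
import numpy as np, cv2
def snap(n,f,crop=None,s=1):
    im=camera(n); cv2.imwrite('pics/raw_'+f+'.png',im[:,:,::-1])
    o=im if crop is None else im[crop[1]:crop[3],crop[0]:crop[2]]
    o=cv2.resize(o,None,fx=s,fy=s,interpolation=cv2.INTER_CUBIC)
    cv2.imwrite('pics/'+f+'.png',o[:,:,::-1]); return im
def ray(n,u,v):
    m=camera_model(n); d=np.array([(u-m['cx'])/m['fx'],(v-m['cy'])/m['fy'],1.])
    return np.array(m['xyz']),np.array(m['rotation'])@d
def onz(n,u,v,z):
    p,d=ray(n,u,v); return p+d*(z-p[2])/d[2]
def proj(n,P):
    m=camera_model(n); c=np.array(m['rotation']).T@(np.array(P)-m['xyz'])
    return m['fx']*c[0]/c[2]+m['cx'],m['fy']*c[1]/c[2]+m['cy']
E
python3 - <<'E'
from h import *
a=snap('top','top1',s=1.25); b=snap('scene','sc1',s=1.25)
for n in('top','scene'): print(camera_model(n))
print(observe())
for n,im in(('top',a),('scene',b)):
    hsv=cv2.cvtColor(im,cv2.COLOR_RGB2HSV)
    for c,lo,hi in(('red',(0,150,70),(8,255,255)),('yel',(20,130,100),(35,255,255))):
        k,l,s,ce=cv2.connectedComponentsWithStats(cv2.inRange(hsv,lo,hi))
        for i in range(1,k):
            if s[i,4]>12: print(n,c,s[i],ce[i].round(1))
E
```

```text
{'fx': 369.23235846079757, 'fy': 369.23235846079757, 'cx': 323.2526069881301, 'cy': 200.9194013876443, 'xyz': array([0.36986675, 0.14903713, 1.30051859]), 'rotation': array([[ 0.01914213, -0.98610223,  0.16503327],
       [-0.99978608, -0.02017235, -0.00456858],
       [ 0.0078342 , -0.16491051, -0.98627742]])}
{'fx': 467.3669310588696, 'fy': 467.3669310588696, 'cx': 328.18675528947824, 'cy': 193.06916301423553, 'xyz': array([-0.30953947, -0.38491355,  0.96436633]), 'rotation': array([[ 0.53904787, -0.54018043,  0.64624492],
       [-0.84224608, -0.33932645,  0.41890225],
       [-0.0069948 , -0.77010562, -0.63787805]])}
{'time_s': 0.1, 'joint_positions': array([ 6.29903192e+01,  2.81617562e+01,  8.93453866e+01, -9.95778977e-04,
        6.25499438e+01, -6.05019001e+00]), 'joint_vel': array([-0.11683872, -0.07636369, -0.07541209,  0.00069408,  0.0191195 ,
       -0.01188825]), 'tau': array([ 2.45172065e-03, -6.19441938e+01, -2.62025410e+01, -1.19322804e-04,
        2.88549614e-03, -1.12327878e-04]), 'ee_pos': array([0.22346038, 0.58348301, 0.23078215]), 'orientation': array([[-9.33836
[... 158 characters left out ...]
-01]]), 'ft_force': array([-0.09822862, -0.19320617,  0.18701853]), 'wrist_torque': array([0.01194271, 0.03642603, 0.01742165]), 'finger_gap': 1.0018478673007503}
top red [332 215   9   9  57] [336.  219.1]
top red [323 255   5   4  15] [325.1 256.7]
top yel [350 231  11  12  97] [355.1 236.3]
top yel [453 253  21  15 202] [463.6 259.7]
top yel [501 253  21  15 212] [511.8 259.5]
top yel [413 279   7   7  31] [415.9 281.6]
top yel [428 280   6   7  40] [430.4 283. ]
scene red [335 180   7   2  13] [337.8 180.5]
scene yel [346 222  12   9  91] [351.5 226. ]
scene yel [465 324  28  19 363] [479.4 333.2]
scene yel [393 331  32  26 302] [409.8 345.4]
scene yel [538 355  33  24 504] [554.6 366.5]
```

View pics/top1.png

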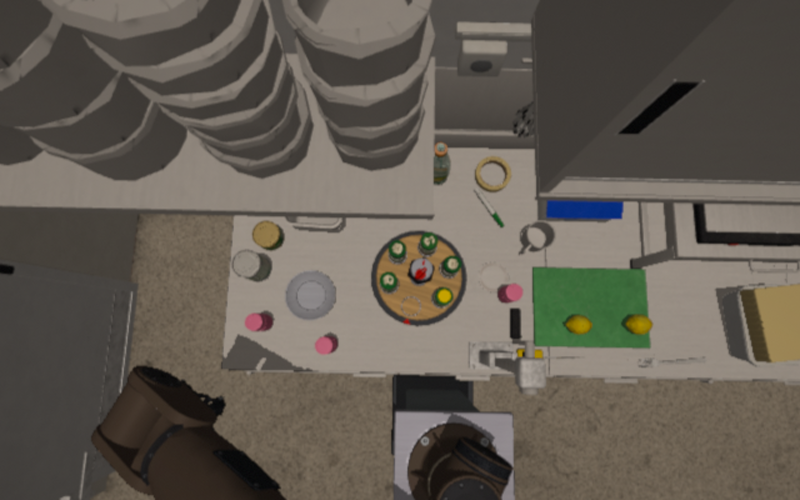

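View pics/sc1.png

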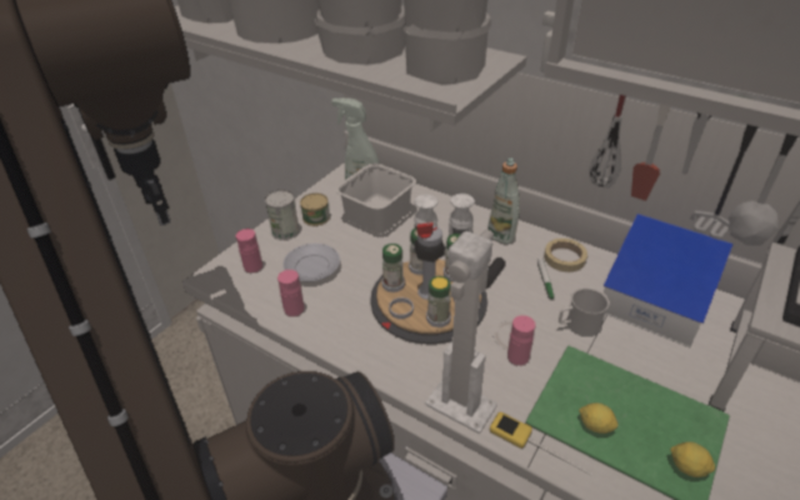

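The top view shows the carousel at about (335,222) in raw pixels, the yellow dot at (355,236), the front mark at (325,257) and the dish at about (249,236). Next I'll take precise measurements.

Run:
```python
from h import *
from scipy.optimize import least_squares
im=cv2.imread('pics/raw_top1.png')[:,:,::-1].copy(); hsv=cv2.cvtColor(im,cv2.COLOR_RGB2HSV)
m=cv2.inRange(hsv,(40,60,20),(90,255,255)); m[:,:290]=0; m[:,385:]=0; m[:170]=0;m[270:]=0
k,l,s,ce=cv2.connectedComponentsWithStats(m)
for i in range(1,k):
    if s[i,4]>10: print('green',s[i],ce[i].round(1),onz('top',*ce[i],.134).round(3))
dot=onz('top',355.1,236.3,.134); mark=onz('top',325.1,256.7,.012)
print('dot',dot,'mark',mark)
# dark foot rim
g=cv2.cvtColor(im,cv2.COLOR_RGB2GRAY)
w=cv2.inRange(hsv,(5,80,70),(22,255,255)); w[:,:290]=0; w[:,385:]=0; w[:170]=0;w[275:]=0
c=max(cv2.findContours(w,0,1)[0],key=cv2.contourArea); h=cv2.convexHull(c)[:,0]
P=np.array([onz('top',u,v,.028)[:2] for u,v in h]); 
f=least_squares(lambda q:np.hypot(*(P-q[:2]).T)-q[2],[*P.mean(0),.119],loss='soft_l1',f_scale=.003); print('table',f.x)
# dish
d=cv2.inRange(g,0,255)
for n,(u,v) in(('dish',(249,236)),): print(n,onz('top',u,v,.0))
r=(cv2.inRange(hsv,(0,120,50),(9,255,255))|cv2.inRange(hsv,(172,120,50),(180,255,255))); r[:,:310]=0;r[:,360:]=0;r[:200]=0;r[245:]=0
ys,xs=np.nonzero(r); P=np.array([onz('top',u,v,.222)[:2] for u,v in zip(xs,ys)]); print('knob',P.mean(0),len(P)); 
ev,V=np.linalg.eigh(np.cov(P.T)); print(np.degrees(np.arctan2(V[1,1],V[0,1])),ev)
a=cv2.resize(im[170:275,285:390],None,fx=6,fy=6,interpolation=3)[:, :]
cv2.imwrite('pics/c1.png',cv2.resize(a,(560,560))[:,:,::-1])
a=cv2.resize(im[200:270,210:290],None,fx=5,fy=5,interpolation=3)
cv2.imwrite('pics/c2.png',a[:,:,::-1])
```

```text
green [336 186  15  14 115] [342.8 192.8] [0.593 0.081 0.134]
green [311 192  13  15 101] [316.8 199.2] [0.57  0.165 0.134]
green [354 205  16  14 101] [361.5 211.4] [0.534 0.021 0.134]
green [304 218  14  15 109] [310.2 225.3] [0.486 0.183 0.134]
green [348 230  14  15  48] [351.9 238.6] [0.447 0.051 0.134]
dot [0.45396435 0.04101042 0.134     ] mark [0.3904555 0.1329575 0.012    ]
table [0.51271732 0.10205818 0.11922866]
dish [0.45733684 0.40119352 0.        ]
knob [0.49921698 0.10554146] 71
156.94245681471793 [3.54310967e-05 1.02091413e-04]
```

View pics/c1.png

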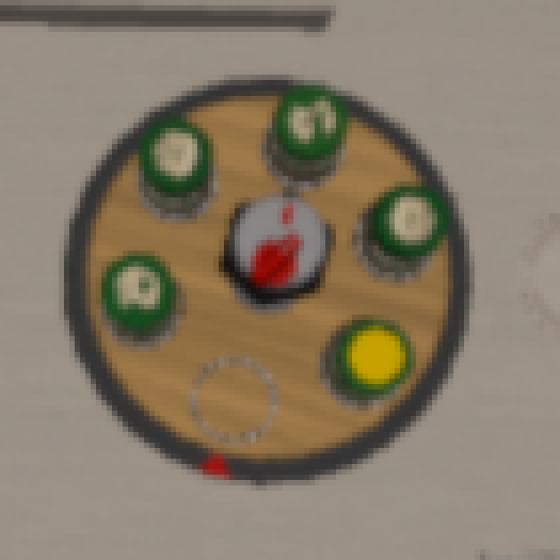

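The crop shows the wing running along about −45° in world axes, the front cup empty at the mark, and the dot jar one cup to the right of the front, so the turn is −60°. Before moving I'll triangulate the shelf corner and the pillar for clearance.

Run:
```python
from h import *
from scipy.spatial.transform import Rotation as R
def tri(a,b):
    p,d=ray('top',*a);q,e=ray('scene',*b); t=np.linalg.lstsq(np.c_[d,-e],q-p,rcond=None)[0]
    A=p+d*t[0];B=q+e*t[1]; return ((A+B)/2).round(3),np.linalg.norm(A-B).round(3)
print('shelf',tri((347,172),(368,84)))
print('pillar top',tri((424,300),(376,196)))
print('pillar base',onz('scene',370,326,0),onz('top',392,282,0))
for n in('rim',): print('dish',onz('top',248.8,236.5,.022),onz('scene',250,211,.022))
for p in((260,276),(205,258)): print('pink',onz('top',*p,.1))
o=observe(); p=o['ee_pos']; print('delta to above knob cm',((np.array([.4992,.1055,.29])-p)*100).round(2), 'joint',o['joint_positions'].round(1))
```

```text
shelf (array([0.583, 0.086, 0.461]), np.float64(0.011))
pillar top (array([ 0.29 , -0.098,  0.41 ]), np.float64(0.005))
pillar base [ 0.29866291 -0.10710242  0.        ] [ 0.30880014 -0.09952931  0.        ]
dish [0.45412359 0.39752676 0.022     ] [0.44766245 0.38847319 0.022     ]
pink [0.32429579 0.34019938 0.1       ]
pink [0.37751122 0.5189296  0.1       ]
delta to above knob cm [ 27.57 -47.8    5.92] joint [63.  28.2 89.3 -0.  62.5 -6.1]
```

Call:
{"op": "arm_command", "data": {
  "motion": [
    {"x":2.75,"y":-4.8,"z":0.3,"rz":-0.042},
    {"x":2.75,"y":-4.8,"z":0.3,"rz":-0.042},
    {"x":2.75,"y":-4.8,"z":0.3,"rz":-0.042},
    {"x":2.75,"y":-4.8,"z":0.3,"rz":-0.042},
    {"x":2.75,"y":-4.8,"z":0.3,"rz":-0.042}
  ],
  "grip": 0.5
}}

```text
validation failed for argument at $.mo...
```

Call:
{"op": "arm_command", "data": {
  "motion": [
    {"x":2.75,"y":-4.8,"z":0.3,"rz":-0.042},
    {"x":2.75,"y":-4.8,"z":0.3,"rz":-0.042},
    {"x":2.75,"y":-4.8,"z":0.3,"rz":-0.042},
    {"x":2.0,"y":-3.5,"z":0.3,"rz":-0.042},
    {"x":1.0,"y":-1.8,"z":0.3,"rz":-0.042}
  ]
}}

```text
validation failed for argument at $.mo...
```

Run:
```python
from h import *
snap('top','t2',(270,150,400,270),5); o=observe();print(o)
print(np.degrees(np.arctan2(o['orientation'][1,1],o['orientation'][0,1])))
print('delta',((np.array([.4992,.1055,.209])-o['ee_pos'])*100).round(2))
```

```text
{'time_s': 0.15, 'joint_positions': array([ 6.29915440e+01,  2.81549663e+01,  8.93426451e+01, -1.47604193e-03,
        6.25495521e+01, -6.04904347e+00]), 'joint_vel': array([-0.12202154, -0.04376911,  0.04311373,  0.00935452,  0.02737612,
       -0.09080851]), 'tau': array([ 2.04159980e-03, -6.18701363e+01, -2.61689812e+01, -3.75917682e-05,
        3.22174776e-03,  4.70125963e-05]), 'ee_pos': array([0.22345906, 0.58350547, 0.23087226]), 'orientation': array([[-9.33838295e-01,  3.57695281e-01, -3.53446370e-04],
       [ 3.57695450e-01,  9.33838001e-01, -7.43766233e-04],
       [ 6.40199804e-05, -8.20983549e-04, -9.99999661e-01]]), 'ft_force': array([-0.53833976, -0.03141196, -0.09249931]), 'wrist_torque': array([0.04202988, 0.01837112, 0.04415488]), 'finger_gap': 0.9988944553262188}
69.04126998794558
delta [ 27.57 -47.8   -2.19]
```

View pics/t2.png

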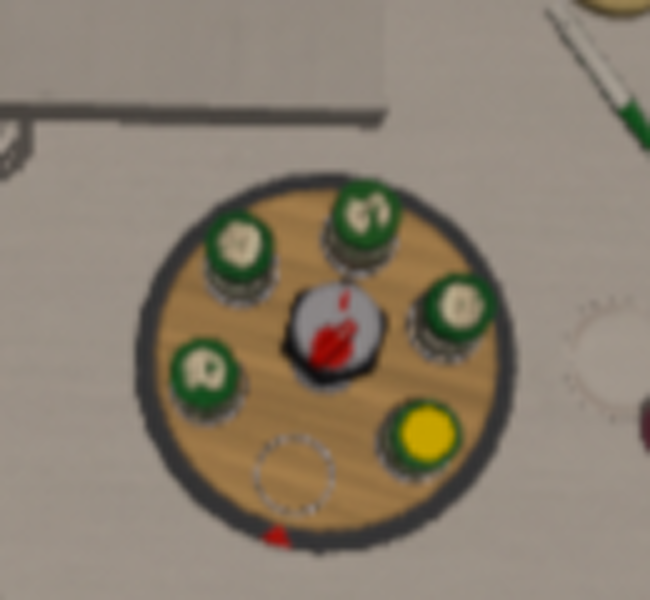

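The move calls were refused, so nothing moved and the scene is unchanged. I'll retry with all six keys in each row.

Call:
{"op": "arm_command", "data": {
  "motion": [
    {"x":2.75,"y":-4.8,"z":0.3,"rx":0,"ry":0,"rz":-0.042},
    {"x":2.75,"y":-4.8,"z":0.3,"rx":0,"ry":0,"rz":-0.042},
    {"x":2.75,"y":-4.8,"z":0.3,"rx":0,"ry":0,"rz":-0.042},
    {"x":2.75,"y":-4.8,"z":0.3,"rx":0,"ry":0,"rz":-0.042},
    {"x":2.75,"y":-4.8,"z":0.3,"rx":0,"ry":0,"rz":-0.042}
  ],
  "grip": 0.5
}}

```text
time_s: 0.78
ee_pos: [0.3616, 0.3421, 0.2464]
orientation: [[-0.838, 0.545, 0.0], [0.545, 0.838, 0.0], [-0.0, 0.0, -1.0]]
ft_force: [0.3, -0.5, -0.1]
finger_gap: 0.502
```

Call:
{"op": "arm_command", "data": {
  "motion": [
    {"x":2.75,"y":-4.8,"z":0.3,"rx":0,"ry":0,"rz":-0.042},
    {"x":2.75,"y":-4.8,"z":0.3,"rx":0,"ry":0,"rz":-0.042},
    {"x":2.75,"y":-4.8,"z":0.3,"rx":0,"ry":0,"rz":-0.042},
    {"x":2.75,"y":-4.8,"z":0.3,"rx":0,"ry":0,"rz":-0.042},
    {"x":2.75,"y":-4.5,"z":0.3,"rx":0,"ry":0,"rz":-0.042}
  ]
}}

```text
time_s: 1.4
ee_pos: [0.4992, 0.1049, 0.2614]
orientation: [[-0.706, 0.709, 0.0], [0.709, 0.706, 0.0], [0.0, 0.0, -1.0]]
ft_force: [0.3, 0.9, -0.8]
finger_gap: 0.499
```

Run:
```python
from h import *
snap('scene','s2',(240,100,480,280),3.3); o=observe();print(o['ee_pos'],o['ft_force'],o['joint_positions'])
print(np.degrees(np.arctan2(o['orientation'][1,1],o['orientation'][0,1])))
print('delta',((np.array([.4992,.1055,.209])-o['ee_pos'])*100).round(2))
```

```text
[0.50209646 0.10097852 0.26164481] [ 1.54642157 -4.1495861  -0.54215673] [ 4.01885209e+00  1.70198076e+01  1.02660494e+02 -9.28807102e-02
  6.02198173e+01 -4.05920761e+01]
44.657015031939004
delta [-0.29  0.45 -5.26]
```

View pics/s2.png

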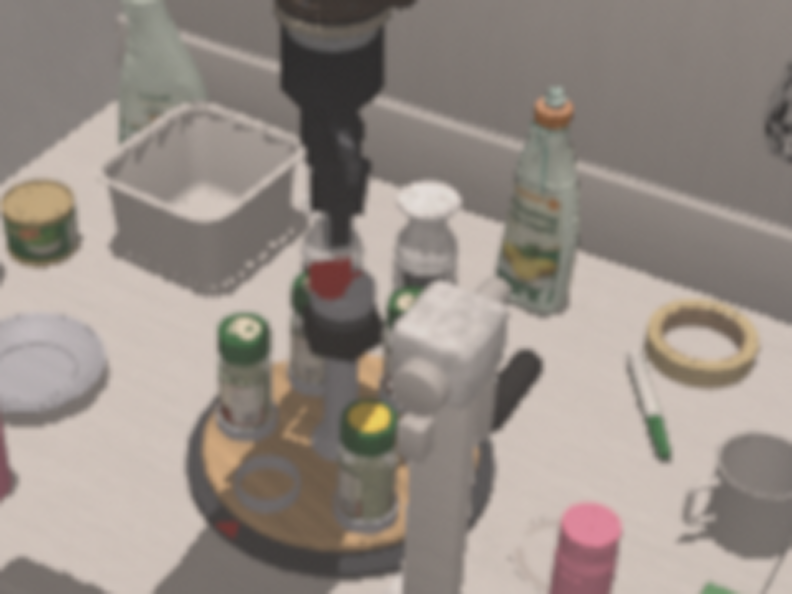

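The fingers are above the knob and clear of everything, with the arm swinging slightly as it settles. Next I'll descend.

Call:
{"op": "arm_command", "data": {
  "motion": [
    {"x":0,"y":-0.1,"z":0,"rx":0,"ry":0,"rz":0},
    {"x":0,"y":0,"z":-1.7,"rx":0,"ry":0,"rz":0},
    {"x":0,"y":0,"z":-1.7,"rx":0,"ry":0,"rz":0},
    {"x":0,"y":0,"z":-1.8,"rx":0,"ry":0,"rz":0},
    {"x":0,"y":0,"z":0,"rx":0,"ry":0,"rz":0}
  ]
}}

```text
time_s: 2.08
ee_pos: [0.4974, 0.1067, 0.2085]
orientation: [[-0.708, 0.706, -0.002], [0.706, 0.708, -0.0], [0.002, -0.002, -1.0]]
ft_force: [-0.0, 0.1, 0.5]
finger_gap: 0.502
```

Run:
```python
from h import *
snap('scene','s3',(300,130,400,250),5); o=observe();print(o['ee_pos'],o['ft_force'],o['wrist_torque'])
```

```text
[0.49795624 0.10655854 0.20929212] [-0.34525715  0.00532271  0.52503949] [-0.02964979  0.0308615  -0.01233808]
```

View pics/s3.png

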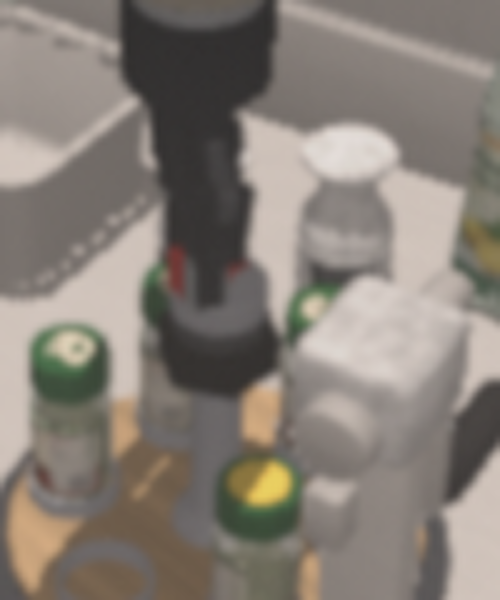

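The near finger stands in front of the wing and red shows on both sides of it, so the knob is between the jaws. I'll close.

Call:
{"op": "arm_command", "data": {
  "motion": [
    {"x":0,"y":0,"z":0,"rx":0,"ry":0,"rz":0},
    {"x":0,"y":0,"z":0,"rx":0,"ry":0,"rz":0},
    {"x":0,"y":0,"z":0,"rx":0,"ry":0,"rz":0},
    {"x":0,"y":0,"z":0,"rx":0,"ry":0,"rz":0}
  ],
  "grip": 0,
  "squeeze": 50
}}

```text
time_s: 2.62
ee_pos: [0.4987, 0.1059, 0.2101]
orientation: [[-0.707, 0.708, 0.001], [0.708, 0.707, 0.001], [-0.0, 0.001, -1.0]]
ft_force: [-1.8, 1.8, 6.7]
finger_gap: 0.105
```

Run:
```python
from h import *
o=observe();print(o['ee_pos'],o['ft_force'],o['wrist_torque'],o['finger_gap'])
```

```text
[0.49873171 0.10591471 0.21012349] [-1.76750104  1.7870856   6.70303546] [ 0.39738033  0.29916741 -0.06343342] 0.10508171445095671
```

Gripped, with the gap at about the wing's width. Next I'll turn counterclockwise.

Call:
{"op": "arm_command", "data": {
  "motion": [
    {"x":0,"y":0,"z":0.05,"rx":0,"ry":0,"rz":0.1},
    {"x":0,"y":0,"z":0,"rx":0,"ry":0,"rz":0.12},
    {"x":0,"y":0,"z":0,"rx":0,"ry":0,"rz":0.12},
    {"x":0,"y":0,"z":0,"rx":0,"ry":0,"rz":0.12},
    {"x":0,"y":0,"z":0,"rx":0,"ry":0,"rz":0.12}
  ]
}}

```text
time_s: 3.25
ee_pos: [0.4987, 0.1055, 0.2102]
orientation: [[-0.98, 0.201, 0.001], [0.201, 0.98, -0.0], [-0.001, 0.0, -1.0]]
ft_force: [0.0, -1.1, 1.1]
finger_gap: 0.105
```

Call:
{"op": "arm_command", "data": {
  "motion": [
    {"x":0,"y":0,"z":0,"rx":0,"ry":0,"rz":0.12},
    {"x":0,"y":0,"z":0,"rx":0,"ry":0,"rz":0.12},
    {"x":0,"y":0,"z":0,"rx":0,"ry":0,"rz":0.12},
    {"x":0,"y":0,"z":0,"rx":0,"ry":0,"rz":0.1},
    {"x":0,"y":0,"z":0,"rx":0,"ry":0,"rz":0}
  ]
}}

```text
time_s: 3.88
ee_pos: [0.4989, 0.1052, 0.2101]
orientation: [[-0.968, -0.251, 0.001], [-0.251, 0.968, -0.001], [-0.001, -0.001, -1.0]]
ft_force: [0.8, -5.3, 1.5]
finger_gap: 0.102
```

Run:
```python
from h import *
o=observe();print(o['ee_pos'],o['ft_force'],o['wrist_torque'],o['finger_gap'],o['joint_positions'].round(1))
print(np.degrees(np.arctan2(o['orientation'][1,1],o['orientation'][0,1]))-90)
```

```text
[0.49890774 0.10521309 0.21013878] [ 0.81133634 -5.26227118  1.51555021] [-0.93900901 -0.29384134 -0.01697976] 0.10200098946539589 [   4.5   20.3  106.8   -0.    52.9 -100. ]
14.525265060545792
```

The wing is near the slot at 14.5°. As asked, I'll feel for the stop.

Call:
{"op": "arm_command", "data": {
  "motion": [
    {"x":0,"y":0,"z":0,"rx":0,"ry":0,"rz":0.05},
    {"x":0,"y":0,"z":0,"rx":0,"ry":0,"rz":0.05},
    {"x":0,"y":0,"z":0,"rx":0,"ry":0,"rz":0.05},
    {"x":0,"y":0,"z":0,"rx":0,"ry":0,"rz":0}
  ]
}}

```text
time_s: 4.38
ee_pos: [0.4991, 0.105, 0.2102]
orientation: [[-0.92, -0.391, 0.001], [-0.391, 0.92, -0.001], [-0.001, -0.001, -1.0]]
ft_force: [2.5, -6.1, 1.3]
finger_gap: 0.104
```

Run:
```python
from h import *
o=observe();print(o['ee_pos'],o['ft_force'],o['wrist_torque'],o['finger_gap'],o['joint_positions'].round(1))
print(np.degrees(np.arctan2(o['orientation'][1,1],o['orientation'][0,1]))-90)
```

```text
[0.49910188 0.10503052 0.21017334] [ 2.45885349 -6.07247333  1.29860288] [-1.28487867 -0.44849499 -0.03278316] 0.1035061468376509 [ 4.500e+00  2.030e+01  1.068e+02 -1.000e-01  5.290e+01 -1.085e+02]
23.039437731501167
```

Call:
{"op": "arm_command", "data": {
  "motion": [
    {"x":0,"y":0,"z":0,"rx":0,"ry":0,"rz":0.05},
    {"x":0,"y":0,"z":0,"rx":0,"ry":0,"rz":-0.07},
    {"x":0,"y":0,"z":0,"rx":0,"ry":0,"rz":-0.07},
    {"x":0,"y":0.05,"z":1,"rx":0,"ry":0,"rz":0},
    {"x":0,"y":0,"z":0,"rx":0,"ry":0,"rz":0}
  ]
}}

```text
time_s: 5.0
ee_pos: [0.4985, 0.1056, 0.2205]
orientation: [[-0.951, -0.308, 0.0], [-0.308, 0.951, -0.001], [0.0, -0.001, -1.0]]
ft_force: [-0.9, -5.8, 0.5]
finger_gap: 0.105
```

Call:
{"op": "arm_command", "data": {
  "motion": [
    {"x":0,"y":0,"z":1,"rx":0,"ry":0,"rz":0},
    {"x":0,"y":0,"z":1,"rx":0,"ry":0,"rz":0},
    {"x":0,"y":0,"z":1,"rx":0,"ry":0,"rz":0},
    {"x":0,"y":0,"z":0.7,"rx":0,"ry":0,"rz":0},
    {"x":0,"y":0,"z":0,"rx":0,"ry":0,"rz":0}
  ]
}}

```text
time_s: 5.62
ee_pos: [0.4986, 0.1063, 0.2573]
orientation: [[-0.951, -0.309, 0.001], [-0.309, 0.951, 0.0], [-0.001, 0.0, -1.0]]
ft_force: [-0.4, -0.7, -2.7]
finger_gap: 0.102
```

Run:
```python
from h import *
snap('scene','s4',(270,110,430,270),3.6); o=observe();print(o['ee_pos'],o['ft_force'],o['wrist_torque'],o['finger_gap'],o['joint_positions'].round(1))
print('to dish',((np.array([.452,.394])-o['ee_pos'][:2])*100).round(2))
```

```text
[0.49847526 0.10627677 0.25692086] [ 0.41969474  0.2871042  -1.89591173] [-0.0028276   0.01239482 -0.00172506] 0.10561711731291373 [   4.6   17.1  103.3    0.    59.6 -103.4]
to dish [-4.65 28.77]
```

View pics/s4.png

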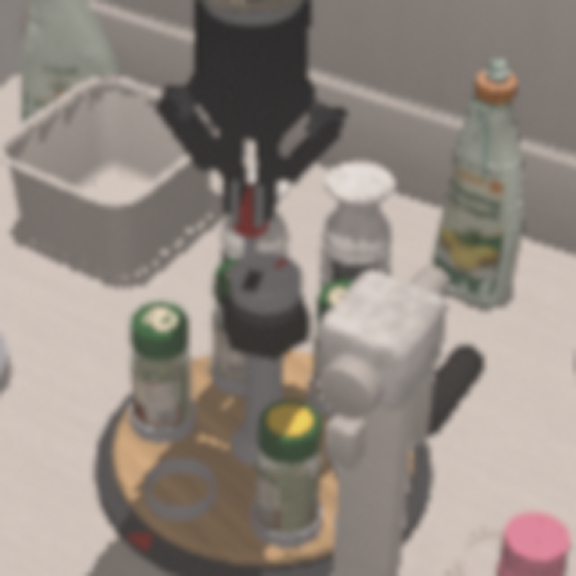

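The knob is out: its weight shows as about −2 N, the slot is visible in the cap, and the turntable hasn't moved. Next I'll carry it to the dish.

Call:
{"op": "arm_command", "data": {
  "motion": [
    {"x":-0.7,"y":3,"z":0.8,"rx":0,"ry":0,"rz":0},
    {"x":-0.8,"y":4.8,"z":0,"rx":0,"ry":0,"rz":0},
    {"x":-0.8,"y":5,"z":0,"rx":0,"ry":0,"rz":0},
    {"x":-0.8,"y":5,"z":0,"rx":0,"ry":0,"rz":0},
    {"x":-0.8,"y":5,"z":0,"rx":0,"ry":0,"rz":0}
  ]
}}

```text
time_s: 6.3
ee_pos: [0.4589, 0.3358, 0.2644]
orientation: [[-0.951, -0.309, -0.001], [-0.309, 0.951, -0.0], [0.001, 0.0, -1.0]]
ft_force: [0.6, -0.2, -2.1]
finger_gap: 0.103
```

Call:
{"op": "arm_command", "data": {
  "motion": [
    {"x":-0.7,"y":4,"z":0,"rx":0,"ry":0,"rz":0},
    {"x":0,"y":2,"z":-4,"rx":0,"ry":0,"rz":0},
    {"x":0,"y":0,"z":-4,"rx":0,"ry":0,"rz":0},
    {"x":0,"y":0,"z":-4,"rx":0,"ry":0,"rz":0},
    {"x":0,"y":0,"z":-3,"rx":0,"ry":0,"rz":0}
  ]
}}

```text
time_s: 6.92
ee_pos: [0.4519, 0.3939, 0.1126]
orientation: [[-0.951, -0.309, -0.002], [-0.309, 0.951, -0.001], [0.002, -0.0, -1.0]]
ft_force: [0.5, -0.9, -2.3]
finger_gap: 0.101
```

Run:
```python
from h import *
snap('scene','s5',(190,140,350,270),4); o=observe();print(o['ee_pos'],o['ft_force'],o['finger_gap'],o['joint_positions'].round(1))
print('to dish',((np.array([.452,.394])-o['ee_pos'][:2])*100).round(2))
```

```text
[0.45080143 0.39305745 0.10931189] [-1.68762373 -1.76811286 -5.79155274] 0.10110695248400509 [ 34.8  34.3  99.8   0.   46.3 -73.3]
to dish [0.12 0.09]
```

View pics/s5.png

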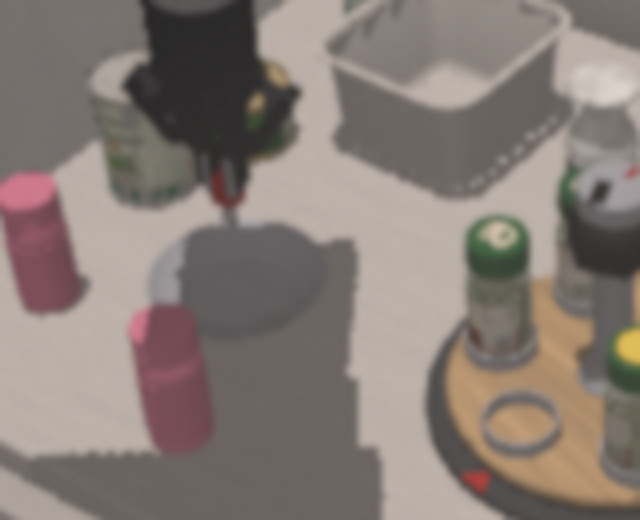

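The knob hangs over the dish, with its pin tip at crop pixel (232,222). I'll lower it.

Call:
{"op": "arm_command", "data": {
  "motion": [
    {"x":0,"y":0,"z":-2.5,"rx":0,"ry":0,"rz":0},
    {"x":0,"y":0,"z":-2,"rx":0,"ry":0,"rz":0},
    {"x":0,"y":0,"z":-1.5,"rx":0,"ry":0,"rz":0},
    {"x":0,"y":0,"z":-0.8,"rx":0,"ry":0,"rz":0},
    {"x":0,"y":0,"z":0,"rx":0,"ry":0,"rz":0}
  ]
}}

```text
time_s: 7.6
ee_pos: [0.4525, 0.3942, 0.0467]
orientation: [[-0.951, -0.309, -0.0], [-0.309, 0.951, -0.0], [0.0, -0.0, -1.0]]
ft_force: [0.9, -0.5, -2.6]
finger_gap: 0.102
```

Call:
{"op": "arm_command", "data": {
  "motion": [
    {"x":0,"y":0,"z":-0.4,"rx":0,"ry":0,"rz":0},
    {"x":0,"y":0,"z":0,"rx":0,"ry":0,"rz":0}
  ]
}}

```text
time_s: 7.85
ee_pos: [0.4526, 0.3942, 0.043]
orientation: [[-0.951, -0.309, 0.0], [-0.309, 0.951, 0.0], [-0.0, 0.0, -1.0]]
ft_force: [-0.9, 0.3, -1.5]
finger_gap: 0.104
```

Call:
{"op": "arm_command", "data": {
  "motion": [
    {"x":0,"y":0,"z":0,"rx":0,"ry":0,"rz":0},
    {"x":0,"y":0,"z":0,"rx":0,"ry":0,"rz":0},
    {"x":0,"y":0,"z":0,"rx":0,"ry":0,"rz":0},
    {"x":0,"y":0,"z":1,"rx":0,"ry":0,"rz":0},
    {"x":0,"y":0,"z":2,"rx":0,"ry":0,"rz":0}
  ],
  "grip": 0.9
}}

```text
time_s: 8.48
ee_pos: [0.4524, 0.394, 0.0732]
orientation: [[-0.951, -0.309, -0.001], [-0.309, 0.951, -0.001], [0.001, -0.0, -1.0]]
ft_force: [0.7, 0.4, 0.0]
finger_gap: 0.903
```

Call:
{"op": "arm_command", "data": {
  "motion": [
    {"x":0,"y":0,"z":4,"rx":0,"ry":0,"rz":0},
    {"x":0,"y":0,"z":5,"rx":0,"ry":0,"rz":0},
    {"x":0,"y":0,"z":5,"rx":0,"ry":0,"rz":0},
    {"x":0,"y":0,"z":3,"rx":0,"ry":0,"rz":0}
  ],
  "grip": 1
}}

```text
time_s: 8.98
ee_pos: [0.4527, 0.3943, 0.2463]
orientation: [[-0.951, -0.309, 0.003], [-0.309, 0.951, 0.002], [-0.003, 0.001, -1.0]]
ft_force: [-0.2, -0.8, -1.5]
finger_gap: 0.999
```

Run:
```python
from h import *
snap('scene','s6',(190,140,350,270),4); o=observe();print(o['ee_pos'],o['ft_force'],o['finger_gap'],o['joint_positions'].round(1))
print('to hub',((np.array([.5127,.102])-o['ee_pos'][:2])*100).round(2), np.degrees(np.arctan2(o['orientation'][1,1],o['orientation'][0,1])))
im=camera('top');hsv=cv2.cvtColor(im,cv2.COLOR_RGB2HSV)
for c,lo,hi in(('red',(0,150,60),(8,255,255)),('yel',(20,130,100),(35,255,255))):
    k,l,s,ce=cv2.connectedComponentsWithStats(cv2.inRange(hsv,lo,hi))
    for i in range(1,k):
        if s[i,4]>8 and ce[i][0]<400: print(c,s[i],ce[i].round(1),onz('top',*ce[i],.02 if c=='red' else .134))
```

```text
[0.45345269 0.39489063 0.24949063] [-0.27213505 -0.51170035  2.66699844] 0.9986249455858134 [ 34.8  25.   91.8   0.   62.8 -73.3]
to hub [  5.92 -29.29] 108.00771902477732
red [323 255   5   4  15] [325.1 256.7] [0.39021243 0.13316958 0.02      ]
yel [349 232  13  11 103] [354.4 237. ] [0.45171626 0.04327582 0.134     ]
```

View pics/s6.png

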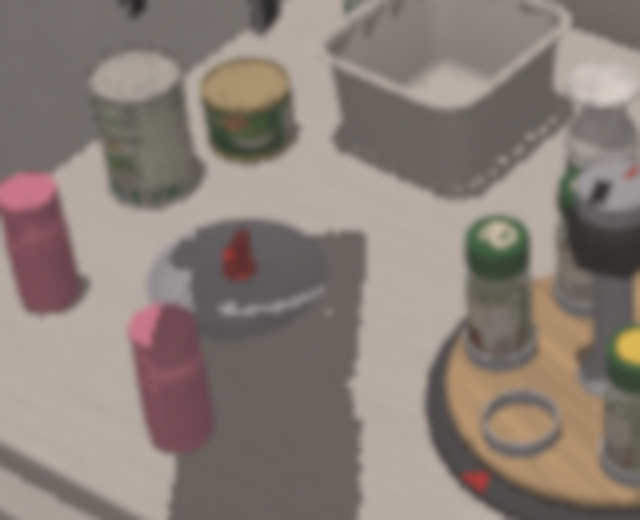

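The knob sits within the dish, seen red at crop pixel (240,255), and it's released. The jars are untouched. The dot angle is 223.9° and the front is 165.9°, so the turn is −58°, and I'll grip the hub at jaw angle 74°.

Call:
{"op": "arm_command", "data": {
  "motion": [
    {"x":0.8,"y":-3.9,"z":0,"rx":0,"ry":0,"rz":-0.085},
    {"x":0.9,"y":-4.5,"z":0,"rx":0,"ry":0,"rz":-0.085},
    {"x":0.9,"y":-4.5,"z":0,"rx":0,"ry":0,"rz":-0.085},
    {"x":0.9,"y":-4.5,"z":0,"rx":0,"ry":0,"rz":-0.085},
    {"x":0.9,"y":-4.5,"z":0,"rx":0,"ry":0,"rz":-0.085}
  ]
}}

```text
time_s: 9.7
ee_pos: [0.4963, 0.1737, 0.2425]
orientation: [[-0.994, 0.113, -0.001], [0.113, 0.994, -0.0], [0.001, -0.0, -1.0]]
ft_force: [-0.6, -0.0, -0.5]
finger_gap: 0.997
```

Call:
{"op": "arm_command", "data": {
  "motion": [
    {"x":0.9,"y":-4.5,"z":0,"rx":0,"ry":0,"rz":-0.085},
    {"x":0.6,"y":-2.9,"z":0,"rx":0,"ry":0,"rz":-0.085},
    {"x":0,"y":0,"z":0,"rx":0,"ry":0,"rz":0},
    {"x":0,"y":0,"z":0,"rx":0,"ry":0,"rz":0}
  ]
}}

```text
time_s: 10.2
ee_pos: [0.5112, 0.1016, 0.2426]
orientation: [[-0.961, 0.276, -0.0], [0.276, 0.961, 0.0], [0.001, 0.0, -1.0]]
ft_force: [0.5, -0.1, -0.2]
finger_gap: 1.001
```

Run:
```python
from h import *
im=snap('top','t7',(205,195,295,275),5); o=observe();print(o['ee_pos'],o['ft_force'],o['finger_gap'],o['joint_positions'].round(1))
print('to hub',((np.array([.5127,.102,.138])-o['ee_pos'])*100).round(2), np.degrees(np.arctan2(o['orientation'][1,1],o['orientation'][0,1])))
hsv=cv2.cvtColor(im,cv2.COLOR_RGB2HSV)
k,l,s,ce=cv2.connectedComponentsWithStats(cv2.inRange(hsv,(0,120,40),(9,255,255))|cv2.inRange(hsv,(174,150,40),(180,255,255)))
for i in range(1,k):
    if s[i,4]>8 and ce[i][0]<400: print(s[i],ce[i].round(1),onz('top',*ce[i],.03))
print('dish px',proj('top',[.453,.395,.005]))
```

```text
[0.51124772 0.10186586 0.24268437] [ 1.23665004 -0.51602139  0.36562158] 0.9991725315802915 [  4.   19.  102.9   0.   58.1 -70. ]
to hub [ 1.500e-01  1.000e-02 -1.047e+01] 73.99696878396433
[246 232   7   9  49] [248.7 236. ] [0.45536687 0.3964982  0.03      ]
dish px (np.float64(250.43602571248107), np.float64(237.17631237447668))
```

View pics/t7.png

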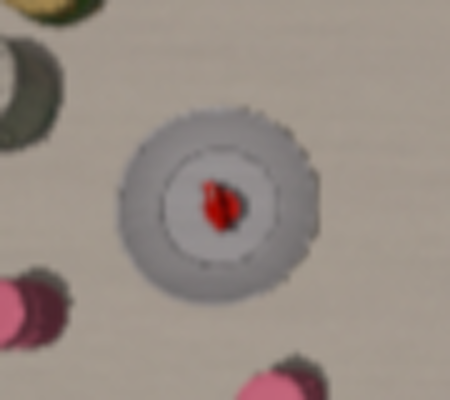

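The top view shows the knob at the dish centre, red at raw pixel (249,236). It looks upright on its pin, which puts its origin at about 33 mm and meets the criteria. Next I'll descend to the hub.

Call:
{"op": "arm_command", "data": {
  "motion": [
    {"x":0.15,"y":0,"z":-2.5,"rx":0,"ry":0,"rz":0},
    {"x":0,"y":0,"z":-2.5,"rx":0,"ry":0,"rz":0},
    {"x":0,"y":0,"z":-2.5,"rx":0,"ry":0,"rz":0},
    {"x":0,"y":0,"z":-2,"rx":0,"ry":0,"rz":0},
    {"x":0,"y":0,"z":-0.8,"rx":0,"ry":0,"rz":0}
  ]
}}

```text
time_s: 10.88
ee_pos: [0.5125, 0.1021, 0.1389]
orientation: [[-0.961, 0.275, -0.002], [0.275, 0.961, 0.0], [0.002, -0.0, -1.0]]
ft_force: [0.2, 0.0, 0.5]
finger_gap: 1.006
```

Call:
{"op": "arm_command", "data": {
  "motion": [
    {"x":0,"y":0,"z":0,"rx":0,"ry":0,"rz":0},
    {"x":0,"y":0,"z":0,"rx":0,"ry":0,"rz":0},
    {"x":0,"y":0,"z":0,"rx":0,"ry":0,"rz":0},
    {"x":0,"y":0,"z":0,"rx":0,"ry":0,"rz":0}
  ],
  "grip": 0,
  "squeeze": 40
}}

```text
time_s: 11.38
ee_pos: [0.5132, 0.1014, 0.1406]
orientation: [[-0.961, 0.277, 0.001], [0.277, 0.961, 0.0], [-0.001, 0.001, -1.0]]
ft_force: [-1.5, 2.4, 7.8]
finger_gap: 0.692
```

Run:
```python
from h import *
snap('scene','s8',(290,140,410,260),5);o=observe();print(o['ee_pos'],o['ft_force'],o['wrist_torque'],o['finger_gap'])
```

```text
[0.51320463 0.1013704  0.1405854 ] [-2.08289466  1.80727499  6.33133014] [0.23252801 0.40342761 0.02279107] 0.6986094822778043
```

View pics/s8.png

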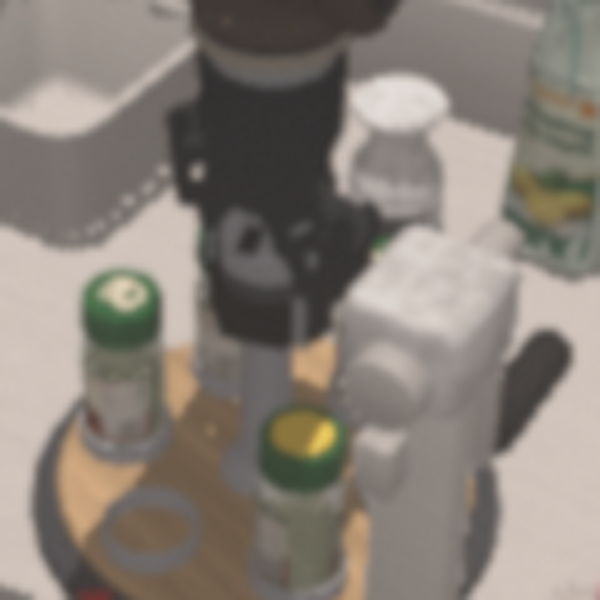

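The hub is gripped flat to flat: the gap is 59.4 mm and the jars are clear. I'll turn clockwise by 58°, gently.

Call:
{"op": "arm_command", "data": {
  "motion": [
    {"x":0,"y":0,"z":0,"rx":0,"ry":0,"rz":-0.03},
    {"x":0,"y":0,"z":0,"rx":0,"ry":0,"rz":-0.05},
    {"x":0,"y":0,"z":0,"rx":0,"ry":0,"rz":-0.07},
    {"x":0,"y":0,"z":0,"rx":0,"ry":0,"rz":-0.07},
    {"x":0,"y":0,"z":0,"rx":0,"ry":0,"rz":-0.07}
  ]
}}

```text
time_s: 12.05
ee_pos: [0.5132, 0.1015, 0.1406]
orientation: [[-0.84, 0.542, 0.001], [0.542, 0.84, 0.0], [-0.001, 0.001, -1.0]]
ft_force: [-1.6, 3.8, 5.0]
finger_gap: 0.693
```

Call:
{"op": "arm_command", "data": {
  "motion": [
    {"x":0,"y":0,"z":0,"rx":0,"ry":0,"rz":-0.07},
    {"x":0,"y":0,"z":0,"rx":0,"ry":0,"rz":-0.07},
    {"x":0,"y":0,"z":0,"rx":0,"ry":0,"rz":-0.07},
    {"x":0,"y":0,"z":0,"rx":0,"ry":0,"rz":-0.07},
    {"x":0,"y":0,"z":0,"rx":0,"ry":0,"rz":-0.07}
  ]
}}

```text
time_s: 12.68
ee_pos: [0.5134, 0.1016, 0.1406]
orientation: [[-0.603, 0.797, 0.001], [0.797, 0.603, 0.001], [-0.0, 0.001, -1.0]]
ft_force: [0.1, 4.8, 6.5]
finger_gap: 0.695
```

Call:
{"op": "arm_command", "data": {
  "motion": [
    {"x":0,"y":0,"z":0,"rx":0,"ry":0,"rz":-0.07},
    {"x":0,"y":0,"z":0,"rx":0,"ry":0,"rz":-0.07},
    {"x":0,"y":0,"z":0,"rx":0,"ry":0,"rz":-0.07},
    {"x":0,"y":0,"z":0,"rx":0,"ry":0,"rz":-0.07},
    {"x":0,"y":0,"z":0,"rx":0,"ry":0,"rz":-0.05}
  ]
}}

```text
time_s: 13.3
ee_pos: [0.5134, 0.1017, 0.1406]
orientation: [[-0.313, 0.95, 0.001], [0.95, 0.313, 0.001], [0.0, 0.002, -1.0]]
ft_force: [0.4, 4.7, 7.1]
finger_gap: 0.696
```

Call:
{"op": "arm_command", "data": {
  "motion": [
    {"x":0,"y":0,"z":0,"rx":0,"ry":0,"rz":-0.03},
    {"x":0,"y":0,"z":0,"rx":0,"ry":0,"rz":-0.01},
    {"x":0,"y":0,"z":0,"rx":0,"ry":0,"rz":0},
    {"x":0,"y":0,"z":0,"rx":0,"ry":0,"rz":0}
  ]
}}

```text
time_s: 13.8
ee_pos: [0.5135, 0.1017, 0.1406]
orientation: [[-0.276, 0.961, 0.002], [0.961, 0.276, 0.001], [0.0, 0.002, -1.0]]
ft_force: [0.7, 4.6, 5.5]
finger_gap: 0.699
```

Run:
```python
from h import *
im=snap('top','t9',(205,165,405,275),4); snap('scene','s9'); o=observe();print(o['time_s'],o['ee_pos'],o['ft_force'],o['wrist_torque'],o['finger_gap'])
print(np.degrees(np.arctan2(o['orientation'][1,1],o['orientation'][0,1])))
im2=cv2.imread('pics/raw_s9.png')[:,:,::-1].copy()
for n,i2 in(('top',im),('scene',im2)):
    hsv=cv2.cvtColor(i2,cv2.COLOR_RGB2HSV)
    k,l,s,ce=cv2.connectedComponentsWithStats(cv2.inRange(hsv,(20,130,60),(35,255,255)))
    for i in range(1,k):
        if s[i,4]>8 and ce[i][0]<400: p=onz(n,*ce[i],.134); print(n,s[i],p,'angle',np.degrees(np.arctan2(p[1]-.1021,p[0]-.5127))%360)
a=np.radians(165.9); T=np.array([.5127+.085*np.cos(a),.1021+.085*np.sin(a)]); print('target',T)
```

```text
13.9 [0.5134592  0.10167152 0.14058407] [0.409936   4.77995197 5.53112272] [ 0.59805182  0.44697517 -0.02859955] 0.6942224796858968
16.040795064044836
top [348 142   6   3  14] [0.76012793 0.05860498 0.134     ] angle 350.02991632157176
top [214 194   7   4  11] [0.57438533 0.48336269 0.134     ] angle 80.80962910478867
scene [315 217  10   6  52] [0.42908609 0.12065547 0.134     ] angle 167.48777659835892
target [0.43026088 0.12280728]
```

View pics/t9.png

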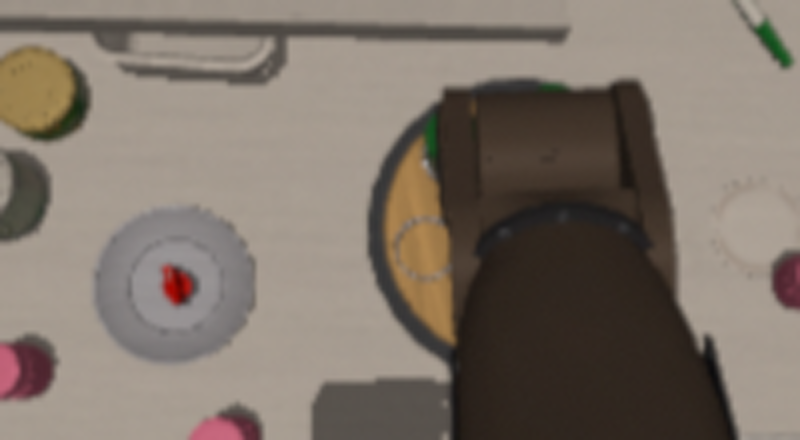

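The scene view puts the dot at (0.429, 0.121), about 2.5 mm from the front place. The jaw angle of 16° matches the carousel's flat at 15.9°, and the knob is still in the dish. I'm handing in.

```bash
python3 -c "
from cell import *
print(job_done())"
```

```text
the job is handed in; nothing more can be done
None
```

The job is done and handed in after about 14 s of robot time. I turned the lock knob counterclockwise, lifted it out and released it in the dish. I then gripped the hub on its flats, turned the carousel 58° clockwise and handed in while still holding it.

**Last checks**
- **Dotted jar:** in the scene picture the yellow dot is about 2.5 mm from the computed front place, and the limit is 12 mm. The top camera couldn't confirm this because the arm hid the dot.
- **Hub grip:** the grasp point is about 4 mm above the hub's middle. The opening is about 59 mm on the 60 mm hub, with a 40 N squeeze, and the arm was at rest.
- **Jaw angle:** it reads 16.0°, against 15.9° expected for a hub flat at that position.
- **Knob:** it is at the dish centre and released. It looks as if it is standing on its pin rather than lying flat. That would put its origin at about 33 mm, within the 50 mm limit.
- **Jars and other objects:** everything I could see was still upright and in place. In the last top picture the arm hid most of the jars.

**What went differently**
- My first two move calls were refused because the rows lacked some keys, so nothing moved.
- I never clearly felt the knob's stop. I turned about 2° past where I expected it and saw no torque rise at the last reading, about 1° short of it. I then backed off about 5°, and the knob lifted out freely.
- Turning the lock shifted the turntable about 2°, and I allowed for that in the final turn.

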